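# Refill the spring-loaded carton dispenser

## Robot

A 7-joint arm with a two-finger parallel gripper is mounted at the origin on the work surface. World frame = base frame: x ahead of the robot, y to its left, z up, the work surface at z = 0. Lengths are in mm, angles in rad, forces in N, time in s.
With the tool pointing down it reaches from about 400 to 875 mm from the base axis. Payload 4.4 kg.
Tool frame: the origin (TCP) lies on the centre line of the jaws, within the pads' length; the fingertips stand 25 mm ahead of it and the grasp point (between the pads) lies 6 mm ahead of it (ctrl.finger_overhang is the distance from the TCP to the fingertips, in mm); z points along the fingers, y is the line along which they close (so a half turn about z gives the same grasp; the last joint's range is limited). The gripper opens to 85 mm and grips with 20 to 120 N. Pads are 22 mm wide; open, the fingers measure 114 mm over their backs; the gripper's body (76 mm by 85 mm) begins 54 mm behind the grasp point. The pads swing forward as they close: fully open they stand 13 mm farther back than shut.
Start: joints at [1.159, 0.628, 0.038, 1.517, -0.027, 0.996, -0.02], TCP at [220.344, -611.528, 256.313] pointing down, gripper open.
Joint ranges: [-3.06, 3.06], [-0.37, 2.12], [-1.25, 1.32], [0.18, 2.47], [-1.1, 4.24], [0.23, 1.98], [-2.94, 2.94]. Speed limits (rad/s): [2.57, 2.57, 3.14, 3.14, 3.14, 3.14, 3.14].

## Interface

Orientations are given as [roll, pitch, yaw] about the fixed x, y, z axes, in that order (R = Rz(yaw) Ry(pitch) Rx(roll)).
In Python, from cell import ctrl gives the robot as it stands. The module is installed in compiled form; this text tells all that it offers.
- The arm moves only by the tool play_rows, never from a script. Its argument "targets" is a list of rows, each a list of 5 numbers: the closure, from 0 (fully open) to 1 (shut), then the shift along the tool's x, y, z in cm, then the turn about the tool's z in degrees. In form: [[gripper, dx, dy, dz, spin], ...]. A call has 1 to 10 rows; each row is the pose to reach, as a shift and turn from the pose commanded when the call began, along the tool's axes at that moment; what a row does not reach only later rows make up. A row lasts 1/10 s, in which the tool goes at most 50 mm and 8.59 degrees, less where a joint would pass 70% of its speed; a pose out of reach is approached as far as the arm can. A call with a gripper value outside its range is refused whole. The fingers move at their own pace and stop on an object; the grip force is fixed at half the most. Time passes only in rows, so rows that repeat a pose let the fingers close. It gives the time, the measured TCP pose, the force, the opening and the grip force at its end, in the units of the state.
- ctrl.read_state(): the state, without advancing time (a new reading comes with each control period).
- ctrl.get_image(name): name is "scene" or "top" or "wrist"; returns (picture, depth): 420x560x3 uint8, red, green, blue; 420x560 float32, mm along the optical axis (not along the pixel's ray), 0 where there is no reading.
- ctrl.calibration(name): a dict with "vfov" (degrees; the focal length in pixels is half the picture's height over the tangent of half this angle, whatever the lens; pixels are square), "cx", "cy" (the principal point, pixels), "extrinsics" (4x4, takes a point from camera to world coordinates); the wrist camera has in their place "mount" (4x4, takes a point from camera to tool coordinates, whose origin is the TCP and whose axes are the flange's). Camera axes: x right, y down, z forward; pixel columns grow to the right and rows downward; lengths in mm; the calibration is good to about 2 mm. A picture is of the moment at which its call begins: read the wrist's pose just before it. calibration takes no time and is no camera call.
- ctrl.finish_job(): hands the job in; it is judged then, once.
Trained networks look in the newest picture that a camera, given by its name, has taken for a name from the list of things; names that differ only in an ending like _2 or _b are one class to them, and where a whole thing is asked for, a point or a joint stands for the part that bears it (a point fixed in the world has none). Each returns a list of dicts, best first, with "confidence" (0 to 1); they miss things now and then, are a little off and sometimes report something else, mostly with a low value. They report only what shows in the picture. A call takes as long as a camera call. They do not tell look-alikes from the thing itself.
- ctrl.search_frame(camera, name): "bbox" ([left, top, right, bottom] in pixels, round what is visible of it).
- ctrl.trace(camera, name): "pixels" (420x560 bool, what is visible of it) and "bbox" ([left, top, right, bottom] in pixels, round what is visible of it).
The state is a dict: "clock": time; "qpos": joint angles; "qd": joint speeds; "tau": joint torques, N m; "eef_pos": TCP position; "tool_rot": TCP orientation; "force": force on the tool from outside, world axes, zero at the start; "torque": the same for the moment, N m; "width": finger opening in mm; "gripper_force": force on a finger pad.
Only numpy, scipy, OpenCV 4.12 (cv2) and the standard library are available. Lean on these libraries where they do the work, as an engineer would, in place of code of your own. Each camera call takes 0.05 s, during which the arm holds its last target. There are 200 camera calls.

## Task

Refill the carton dispenser: take the wooden-handled release pin from its stand, push its dowel down through the hole in the yellow cover until the latch inside lets the red lid spring open, and put the pin back, fully home in its stand. Then lay the blue-banded carton from the table flat in the open well, on top of the carton already there, let it sink on the spring platform, and shut the lid until it latches. Leave the other things on the table where they are.

Things in the scene. Friction and masses are not known exactly. Their poses are not given: they have to be found in the camera images.
- disp: Fixed blue dispenser, 138 mm high. Origin on the table under its well's centre, z up. At its -x end (x -150 to -87 mm) a latch housing with yellow cover, at +x the lid's hinge; between them, under the lid, the well: inside 118 mm (x) by 64 mm (y), rim at 130 mm. Both long walls (6 mm thick, y = +-35) are cut down to 60 mm height over the middle 78 mm, so fingers beside a carton can go in.
- hole (a point): Centre of the round release hole, 18 mm across, at the top face of the yellow cover (138 mm above the table, 118.5 mm from the well's centre towards the dispenser's -x). The flat brass tail of the latch lies straight below, its top 58 mm under this point at rest.
- latch (a joint): Spring latch in the housing, rad: 0 at rest, grows as its tail is pushed down (4 mm at the hole per 0.1 rad), at most 0.32. Its hook lets the lid go at about 0.17 (tail some 7 mm down). Takes 3 to 9 N on the tail; springs back by itself. When the lid is shut its catch pushes the hook aside and snaps under it.
- lid (a joint): Red lid's angle, rad: 0 shut (about 0 to 0.015 when latched), 1.65 open (leaning just past upright). A spring opens it in about 1 s once the latch lets go and holds it open; unless latched it opens again. Shutting ends by pressing latch aside (and a pile standing proud down): about 5 to 15 N down near the free edge; it can be pressed to -0.02.
- lid_hinge (a point): Middle of the lid's hinge line, 132 mm above the table, 72 mm from the well's centre along the dispenser's +x; the line runs along the dispenser's y. The frame turns with the lid; the lid's plate runs from here along the frame's -x for 157 mm, 84 mm wide, 6 mm thick; its underside passes through the hinge line, its outer face is 6 mm along +z.
- lid_edge (a point): Middle of the lid's free edge, 157 mm from the hinge line; it lies 2 mm from the yellow cover when shut, and about 290 mm above the table when open.
- platform (a joint): Spring platform in the well, m: how far it has sunk from its height with one average carton on it; grows downward. Soft spring, 105 N/m: each carton (0.36 to 0.44 kg) sinks it by some 37 mm by its weight, so with two cartons it comes to rest at about 0.030 to 0.045, the upper one's top about flush with the rim. Starts at -0.004 to 0.004.
- stock_c (a point): Centre of the blue-banded carton already lying in the well (same kind and size as the refill); hidden under the lid at first, its top about 12 mm below the well's rim.
- refill_c (a point): Centre of the blue-banded brown carton of bolts lying on the table, 110 mm long (x), 56 mm wide (y), 45 mm high (z), about 0.4 kg. It may be at either of two places, the red-banded one at the other. It fits the well with its length along the dispenser's x.
- pin_handle (a point): Centre of the round wooden handle (24 mm across, 60 mm long, along z) of the release pin, which stands upright in its stand. Below the handle a brass collar (30 mm across, 6 mm thick; its underside 36 mm below this point), then a steel dowel 12 mm across and 100 mm long. About 0.14 kg.
- pin_tip (a point): Lower tip of the release pin's dowel, 136 mm below the handle's centre; z along the pin, towards the handle.
- stand_hole (a point): Centre of the hole (18 mm across, through a 10 mm plate) at the top face of the pin's dark steel stand: fixed, 70 x 70 mm, this face 115 mm above the table, z up. The pin's collar rests on this face with the dowel hanging down through the hole.
- decoy_c (a point): Centre of the red-banded carton, 110 x 56 x 45 mm: a bystander.
- small_c (a point): Centre of the green-banded carton, 80 x 60 x 60 mm: a bystander.
- bolt: Big hex bolt lying on the table, about 130 mm long: a bystander.
- tape: Yellow roll of tape, 100 mm across, 45 mm high; origin under its centre: a bystander.
- spray: Green spray can, 64 mm across, 190 mm high; origin under its centre: a bystander.
- flange: Steel pipe flange, 100 mm across, 40 mm high; origin under its centre: a bystander.
- driver: Screwdriver lying on the table: a bystander.
Mind the look-alikes: they are no part of the job. What is shaped like the part that bears refill_c but turquoise is not meant. Leave any pink look-alike of the part that bears stand_hole alone.

How it is judged (in metres and radians):
On the way, in this order (a step that is already met when the one before it is completed fails the run):
1. the pin's dowel pushes the latch's tail down through the hole (value of joint latch above 0.12 rad and contact force between pin and latch above 0.5 N), for 0.02 s.
2. the lid has sprung open (value of joint lid above 1.3 rad), for 0.2 s.
3. the pin is back in its stand and let go, the lid still open (horizontal distance between pin_tip and stand_hole below 0.007 m and z of pin_tip in the frame of stand_hole below -0.09 m and angle between pin_handle's own z axis and vertical below 0.1 rad and contact force between the fingers and pin below 0.1 N and value of joint lid above 1.3 rad), for 0.2 s.
4. the blue-banded carton lies flat in the well and is let go, the platform sunk under it (x of refill_c in the frame of disp between -0.009 and 0.009 m and y of refill_c in the frame of disp between -0.009 and 0.009 m and angle between the z axis of refill_c and the z axis of disp, either way round below 0.12 rad and z of refill_c in the frame of disp below 0.125 m and value of joint platform above 0.022 m and contact force between the fingers and refill below 0.1 N), for 0.2 s.
At the end, for the whole second after the job is handed in: Lid shut and latched (below 0.04 rad); the refill flat in the well (within 9 mm of its centre in x and y, centre 90 to 116 mm above the table), platform sunk over 22 mm; the pin upright in its stand, collar on the plate (tip within 7 mm of the hole's axis, over 90 mm below the plate's top) (value of joint lid below 0.04 rad and velocity of joint lid below 0.05 rad/s and value of joint latch below 0.1 rad and value of joint platform above 0.022 m and z of refill_c in the frame of disp between 0.09 and 0.116 m and x of refill_c in the frame of disp between -0.009 and 0.009 m and y of refill_c in the frame of disp between -0.009 and 0.009 m and angle between the z axis of refill_c and the z axis of disp, either way round below 0.12 rad and horizontal distance between pin_tip and stand_hole below 0.007 m and z of pin_tip in the frame of stand_hole below -0.09 m and angle between pin_handle's own z axis and vertical below 0.1 rad); the robot touches nothing.
It fails at once if one of the bystanders is moved by more than 40 mm (distance of any of decoy_c, small_c, bolt, tape, spray, flange, driver from where it was at the start of the episode above 0.04 m).
It also fails if it takes over 72 s, if anything falls off the work surface, if the arm or the gripper's body presses on something with over 40 N, if the wrist force passes 120 N, or if a joint passes its speed limit or range.

## Working session

There is one attempt and no reset: what is moved stays moved. The work goes in short steps, Python scripts to look and compute and a tool call to move; the robot and the scene stay as the last step left them, time stands still between calls to the robot, and variables do not carry over. Pictures are saved under pics/ and viewed, at most 10 in all, crops included, and the job is handed in when it is done.

Besides the shell and the picture viewer there is one more tool, called as a command line: name --pt "numbers of a row" for each row, then --argument value for the rest. play_rows: Moves the arm, as the interface text tells. Its arguments: {"type":"object","properties":{"targets":{"type":"array"}},"required":["targets"]}

```bash
mkdir -p pics
cat > h.py <<'E'
import numpy as np, cv2
from cell import ctrl
from scipy.spatial.transform import Rotation as R
def save(cam,fn):
    im,d=ctrl.get_image(cam); cv2.imwrite('pics/'+fn,im[:,:,::-1]); np.save('/tmp/%s_d.npy'%cam,d); np.save('/tmp/%s_i.npy'%cam,im); return im,d
def T(cam,st=None):
    c=ctrl.calibration(cam)
    if 'extrinsics' in c: return np.array(c['extrinsics'])
    M=np.eye(4); M[:3,:3]=R.from_euler('xyz',st['tool_rot']).as_matrix(); M[:3,3]=st['eef_pos']
    return M@np.array(c['mount'])
def cloud(cam,d,M=None):
    c=ctrl.calibration(cam); h,w=d.shape; f=h/2/np.tan(np.radians(c['vfov'])/2)
    v,u=np.mgrid[:h,:w]; P=np.stack([(u-c['cx'])/f*d,(v-c['cy'])/f*d,d],-1)
    M=T(cam) if M is None else M
    P=P@M[:3,:3].T+M[:3,3]; P[d==0]=np.nan; return P
E
python3 - <<'E'
from h import *
print(ctrl.read_state())
for cam in ['top','scene']:
    im,d=save(cam,cam+'0.png'); P=cloud(cam,d); np.save('/tmp/%s_P.npy'%cam,P)
    for n in ['disp','lid','refill_c','decoy_c','pin_handle','stand_hole','small_c','bolt','tape','spray','flange','driver']:
        try:
            for r in ctrl.trace(cam,n)[:3]:
                m=r['pixels']; Q=P[m]; Q=Q[~np.isnan(Q[:,0])]
                print(cam,n,round(r['confidence'],2),np.round(r['bbox']),np.round(np.median(Q,0)) if len(Q) else None,'zmax',np.round(np.percentile(Q[:,2],97)) if len(Q) else None, im[m].mean(0).round())
        except Exception as e: print(n,e)
E
```

```text
{'clock': 0.0, 'qpos': array([ 1.15920389,  0.62934572,  0.03846701,  1.51837271, -0.02698932,
        0.99627929, -0.01997839]), 'qd': array([ 0.00024086, -0.00093334, -0.0001074 , -0.00185583,  0.00043456,
        0.00064348,  0.00020571]), 'tau': array([-3.09032121e-04, -5.63417065e+01,  1.22705709e+00, -1.93453163e+01,
        1.12789779e-02,  1.04534862e-02, -2.13554154e-05]), 'eef_pos': array([ 220.1296122 , -610.98068867,  255.38825827]), 'tool_rot': array([-3.13970690e+00,  4.85334962e-05,  3.45799523e-01]), 'force': array([-0.1689818 , -1.13424232,  0.50131851]), 'torque': array([-0.03395754,  0.03916219,  0.01953944]), 'gripper_force': 0.0, 'width': 85.41087420750154}
top disp 0.76 [212. 181. 286. 217.] [552.  82. 138.] zmax 143.0 [127.  86.  70.]
top lid 0.57 [215. 183. 266. 215.] [552. 111. 138.] zmax 144.0 [130.  76.  74.]
top refill_c 0.91 [332. 255. 369. 288.] [ 314. -254.   45.] zmax 51.0 [ 74. 136. 134.]
top refill_c 0.83 [387. 254. 417. 288.] [ 315. -429.   45.] zmax 50.0 [ 65. 125. 122.]
top refill_c 0.63 [357. 225. 394. 246.] [ 429. -343.   45.] zmax 51.0 [120. 11
[... 2371 characters left out ...]
92.] zmax 140.0 [81. 71. 78.]
scene bolt 0.55 [147. 251. 185. 271.] [ 750. -315.   26.] zmax 42.0 [134. 133. 130.]
scene tape 0.93 [405. 265. 450. 293.] [718. 416.  33.] zmax 46.0 [138. 120.  50.]
scene spray 0.83 [230. 216. 258. 275.] [778. -64. 132.] zmax 191.0 [102. 105.  96.]
scene spray 0.68 [346. 191. 365. 212.] [357. 225.  16.] zmax 42.0 [139. 137. 135.]
scene flange 0.93 [344. 191. 366. 211.] [357. 223.  19.] zmax 42.0 [140. 138. 136.]
scene flange 0.25 [146. 251. 184. 271.] [ 750. -309.   26.] zmax 41.0 [134. 133. 131.]
scene driver 0.54 [307. 212. 332. 232.] [580. 122.  97.] zmax 116.0 [78. 73. 71.]
scene driver 0.45 [419. 210. 426. 232.] [428. 437.  21.] zmax 26.0 [144.  51.  48.]
```

Run:
```python
from h import *
im=cv2.imread('pics/top0.png')[125:295,130:425]; 
cv2.imwrite('pics/top0c.png',cv2.resize(im,None,fx=2.7,fy=2.7,interpolation=cv2.INTER_CUBIC))
P=np.load('/tmp/top_P.npy'); I=np.load('/tmp/top_i.npy')
def rect(box,zlo,zhi,name,col=None):
    l,t,r,b=box; Q=P[t-4:b+5,l-4:r+5].reshape(-1,3); C=I[t-4:b+5,l-4:r+5].reshape(-1,3).astype(int)
    k=(Q[:,2]>zlo)&(Q[:,2]<zhi)
    if col is not None: k&=col(C)
    (c,s,a)=cv2.minAreaRect(Q[k,:2].astype(np.float32)); print(name,k.sum(),np.round(c,1),np.round(s,1),round(a,1),'med z',np.median(Q[k,2]).round(1),'mean',Q[k,:2].mean(0).round(1))
rect((212,181,286,217),130,150,'disp top')
rect((212,181,286,217),130,150,'yellow',lambda c:(c[:,0]>c[:,2]+35)&(c[:,1]>c[:,2]+30))
rect((212,181,286,217),130,150,'red',lambda c:(c[:,0]>c[:,1]+30))
rect((357,225,394,246),38,52,'refill?')
rect((355,175,391,198),38,52,'decoy?')
rect((332,255,369,288),38,52,'turq1'); rect((387,254,417,288),38,52,'turq2')
rect((327,208,352,234),107,120,'stand')
rect((298,168,328,196),107,120,'pink stand')
rect((327,208,352,234),165,195,'pin top')
```

```text
disp top 1756 [556.1  82.1] [104.3 227.3] 9.0 med z 138.3 mean [555.   84.8]
yellow 441 [568.5   2.1] [76.7 65.1] 8.6 med z 137.8 mean [568.4   0.8]
red 873 [551.3 109.4] [ 84.2 158.7] 8.5 med z 138.4 mean [551.1 106.4]
refill? 516 [ 430.3 -345. ] [110.  56.] 86.3 med z 45.2 mean [ 430.3 -345.3]
decoy? 518 [ 608.1 -336.5] [ 57.3 112.7] 5.4 med z 45.1 mean [ 607.3 -336.3]
turq1 539 [ 312.9 -255. ] [110.3  56.3] 62.1 med z 45.3 mean [ 313.2 -254.8]
turq2 543 [ 312.5 -432.5] [ 58.1 109.7] 55.8 med z 45.2 mean [ 312.3 -431.8]
stand 374 [ 480.3 -206.8] [69.7 69.7] 4.9 med z 114.9 mean [ 480.2 -206.1]
pink stand 434 [ 606.3 -119.2] [70.5 70.2] 9.2 med z 114.8 mean [ 606.  -119.3]
pin top 51 [ 480.8 -206.3] [22. 22.] 24.8 med z 180.3 mean [ 480.1 -206.1]
```

View pics/top0c.png

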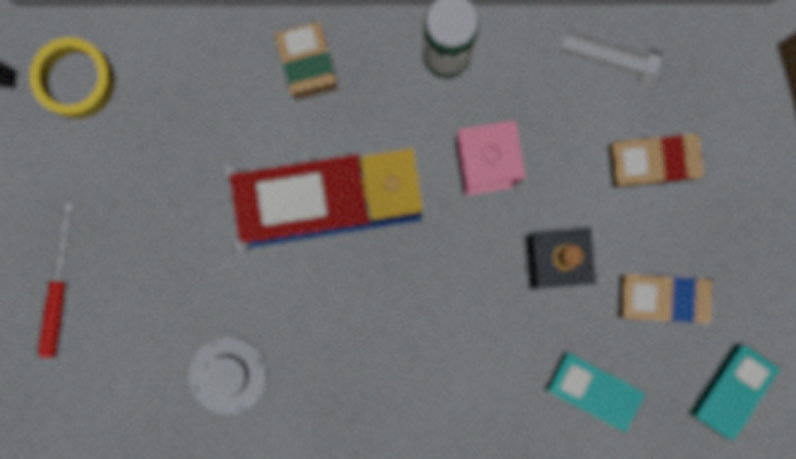

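The picture shows the blue-banded carton at crop (667,300), about (430,-345) mm. The red-banded decoy is at (655,160). The dark stand with the pin is at (562,258), and the pink stand look-alike is at (490,157). The dispenser's hole is at (392,184) and its hinge end is to the left, towards +y. I'll move above the pin stand for a close look.

play_rows --pt "0 38.2 -29.3 -6 -79" --pt "0 38.2 -29.3 -6 -79" --pt "0 38.2 -29.3 -6 -79" --pt "0 38.2 -29.3 -6 -79" --pt "0 38.2 -29.3 -6 -79" --pt "0 38.2 -29.3 -6 -79" --pt "0 38.2 -29.3 -6 -79" --pt "0 38.2 -29.3 -6 -79" --pt "0 38.2 -29.3 -6 -79" --pt "0 38.2 -29.3 -6 -79"

```text
clock: 2.3
eef_pos: [482.3, -202.9, 317.2]
tool_rot: [3.139, -0.0, 1.732]
force: [0.1, -0.9, -0.2]
width: 85.1
gripper_force: 0.0
```

```bash
cat >> h.py <<'E'
def wl():
    st=ctrl.read_state(); im,d=ctrl.get_image('wrist'); return st,im,d,cloud('wrist',d,T('wrist',st))
def rct(Q,name):
    (c,s,a)=cv2.minAreaRect(Q[:,:2].astype(np.float32)); print(name,len(Q),np.round(c,1),np.round(s,1),round(a,1),'medz',np.median(Q[:,2]).round(1),'mean',Q[:,:2].mean(0).round(1))
def circ(Q,name):
    (c,r)=cv2.minEnclosingCircle(Q[:,:2].astype(np.float32)); print(name,len(Q),np.round(c,1),'r',round(r,1),'mean',Q.mean(0).round(1))
E
python3 - <<'E'
from h import *
st,im,d,P=wl(); cv2.imwrite('pics/w1.png',im[:,:,::-1]); np.savez('/tmp/w1.npz',im=im,P=P)
c=ctrl.calibration('wrist'); print(c['vfov'],c['cx'],c['cy'],np.round(c['mount'],3).tolist())
print(st['clock'],st['eef_pos'],st['tool_rot'],st['qpos'])
Q=P.reshape(-1,3); near=lambda x,y,r:np.hypot(Q[:,0]-x,Q[:,1]-y)<r
k=near(480,-206,60)&(Q[:,2]>105)&(Q[:,2]<119); k.any() and rct(Q[k],'stand')
k=near(480,-206,40)&(Q[:,2]>174)&(Q[:,2]<190); k.any() and circ(Q[k],'pintop')
k=near(480,-206,40)&(Q[:,2]>119)&(Q[:,2]<125); k.any() and circ(Q[k],'collar')
k=near(430,-345,75)&(Q[:,2]>38)&(Q[:,2]<52); k.any() and rct(Q[k],'refill')
k=near(556,60,140)&(Q[:,2]>130)&(Q[:,2]<145); k.any() and rct(Q[k],'disp')
E
```

```text
70.78166500370631 279.3745877059619 212.14982222742077 [[0.0, -0.947, -0.321, 82.828], [1.0, 0.0, -0.001, 0.543], [0.001, -0.321, 0.947, -118.428], [0.0, 0.0, 0.0, 1.0]]
2.3 [ 482.27266945 -202.90946961  317.21099566] [ 3.13936916e+00 -4.88756329e-04  1.73164315e+00] [ 0.62766617  0.39789614 -0.39876873  1.78139302  0.1786003   0.99614174
  0.32049084]
stand 2933 [ 481.9 -207.8] [70.  70.8] 4.7 medz 115.9 mean [ 481.  -201.8]
pintop 519 [ 481.9 -207.4] r 11.9 mean [ 481.7 -206.2  181.3]
collar 147 [ 481.7 -207. ] r 14.7 mean [ 480.6 -200.2  121.8]
refill 2550 [ 432.  -346.8] [110.8  56.6] 86.7 medz 46.2 mean [ 432.2 -343.3]
disp 2525 [573.1 -21.4] [77.7 20.6] 8.7 medz 138.7 mean [572.1 -22.6]
```

View pics/w1.png

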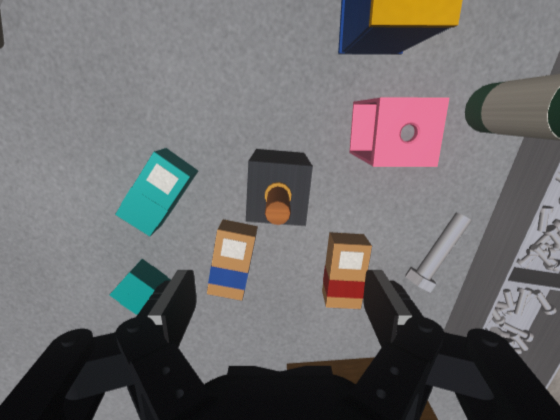

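The pin handle is at pixel (278,205), the blue-banded carton at (232,260), and the cover's edge shows at the top. I'll shift a little to see the hole.

play_rows --pt "0 16 8 0 0" --pt "0 16 8 0 0" --pt "0 16 8 0 0" --pt "0 16 8 0 0" --pt "0 16 8 0 0"

```text
clock: 2.85
eef_pos: [536.1, -30.4, 316.7]
tool_rot: [3.139, -0.003, 1.733]
force: [0.4, -0.4, 0.2]
width: 85.2
gripper_force: 0.0
```

Run:
```python
from h import *
st,im,d,P=wl(); cv2.imwrite('pics/w2.png',im[:,:,::-1]); np.savez('/tmp/w2.npz',im=im,P=P)
print(st['clock'],st['eef_pos'],st['tool_rot'])
Q=P.reshape(-1,3); C=im.reshape(-1,3).astype(int); near=lambda x,y,r:np.hypot(Q[:,0]-x,Q[:,1]-y)<r
top=near(556,60,200)&(Q[:,2]>130)&(Q[:,2]<146)
ye=top&(C[:,0]>C[:,2]+50)&(C[:,1]>C[:,2]+50); rd=top&(C[:,0]>C[:,1]+60)
rct(Q[top],'disp'); rct(Q[ye],'yellow'); rct(Q[rd],'red')
k=near(568,0,25)&(Q[:,2]<130); k.any() and circ(Q[k],'hole pts (deep)')
# hole by hull-hole in yellow mask
m=(ye.reshape(im.shape[:2])).astype(np.uint8); cn,h=cv2.findContours(m,cv2.RETR_CCOMP,cv2.CHAIN_APPROX_NONE)
M=T('wrist',st); c=ctrl.calibration('wrist'); f=210/np.tan(np.radians(c['vfov'])/2)
for ct,hh in zip(cn,h[0]):
    if hh[3]>=0 and cv2.contourArea(ct)>40:
        p=ct.reshape(-1,2).astype(float); r=np.c_[(p[:,0]-c['cx'])/f,(p[:,1]-c['cy'])/f,np.ones(len(p))]@M[:3,:3].T
        X=M[:3,3]+r*((138.5-M[2,3])/r[:,2])[:,None]; circ(X,'hole contour'); print(p.mean(0))
```

```text
2.85 [536.0559515  -30.41106336 316.69828269] [ 3.13938959e+00 -2.85703125e-03  1.73252787e+00]
disp 17266 [560.6  58.2] [ 84.2 181.3] 9.0 medz 139.5 mean [558.6  70.2]
yellow 4454 [569.7   1.4] [76.2 64.8] 9.1 medz 138.9 mean [569.4   1.8]
red 7914 [555.8  90.5] [ 83. 116.] 9.1 medz 139.7 mean [556.8  81.3]
hole pts (deep) 190 [567.8   1.4] r 23.6 mean [575.7  -7.6  78.2]
hole contour 49 [5.692e+02 4.000e-01] r 9.7 mean [568.9   1.1 138.5]
[315.79591837 171.83673469]
```

View pics/w2.png

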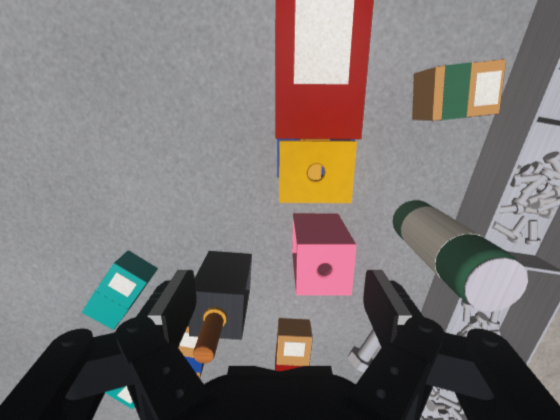

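The hole is at pixel (316,172), about (569,1) mm. The lid's yaw is 99.1°, which agrees with the top camera. Next I'll grasp the pin.

play_rows --pt "0 -16.6 -8.2 0 0" --pt "0 -16.6 -8.2 0 0" --pt "0 -16.6 -8.2 0 0" --pt "0 -16.6 -8.2 0 0" --pt "0 -16.6 -8.2 5 0" --pt "0 -16.6 -8.2 10 0" --pt "0 -16.6 -8.2 13 0" --pt "0 -16.6 -8.2 16 0" --pt "0 -16.6 -8.2 16 0" --pt "0 -16.6 -8.2 16 0"

```text
clock: 3.9
eef_pos: [478.9, -213.8, 156.6]
tool_rot: [-3.141, 0.0, 1.723]
force: [-0.1, -0.7, 0.5]
width: 85.2
gripper_force: 0.0
```

Run:
```python
from h import *
st,im,d,P=wl(); cv2.imwrite('pics/w3.png',im[:,:,::-1])
print(st['clock'],st['eef_pos'],st['tool_rot'])
Q=P.reshape(-1,3); near=lambda x,y,r:np.hypot(Q[:,0]-x,Q[:,1]-y)<r
k=near(481,-207,30)&(Q[:,2]>174)&(Q[:,2]<190); k.any() and circ(Q[k],'pintop')
k=near(481,-207,60)&(Q[:,2]>105)&(Q[:,2]<119); k.any() and rct(Q[k],'stand')
```

```text
3.9 [ 478.91831503 -213.7856407   156.60658564] [-3.14082565e+00  2.59218019e-04  1.72291909e+00]
pintop 2856 [ 481.7 -207.2] r 12.2 mean [ 481.4 -204.7  180.8]
stand 9901 [ 482.  -207.7] [70.4 71. ] 4.8 medz 115.9 mean [ 480.4 -198.9]
```

play_rows --pt "0 0.6 0.4 0 0" --pt "0 0.6 0.4 0 0" --pt "0 0.6 0.4 0 0" --pt "1 0.6 0.4 0 0" --pt "1 0.6 0.4 0 0" --pt "1 0.6 0.4 0 0" --pt "1 0.6 0.4 0 0" --pt "1 0.6 0.4 0 0" --pt "1 0.6 0.4 0 0" --pt "1 0.6 0.4 0 0"

```text
clock: 4.95
eef_pos: [482.2, -206.2, 156.4]
tool_rot: [-3.141, 0.0, 1.724]
force: [-0.6, 0.3, 3.6]
width: 22.6
gripper_force: 58.7
```

play_rows --pt "1 0 0 -5 0" --pt "1 0 0 -10 0" --pt "1 0 0 -15 0" --pt "1 4 2.5 -15 0" --pt "1 8 5 -15 0" --pt "1 12 7.5 -15 0" --pt "1 16 9.8 -15 0" --pt "1 19.2 11.8 -15 0" --pt "1 19.2 11.8 -15 0" --pt "1 19.2 11.8 -15 0"

```text
clock: 5.95
eef_pos: [569.4, 2.8, 305.7]
tool_rot: [-3.141, -0.0, 1.727]
force: [-0.3, -1.3, -1.6]
width: 22.4
gripper_force: 60.2
```

play_rows --pt "1 0 0 0 0" --pt "1 0 0 0 0"

```text
clock: 6.15
eef_pos: [569.2, -0.0, 306.1]
tool_rot: [-3.141, 0.001, 1.722]
force: [-0.1, 0.8, -1.8]
width: 22.6
gripper_force: 60.2
```

Run:
```python
from h import *
st,im,d,P=wl(); cv2.imwrite('pics/w4.png',im[:,:,::-1]); np.savez('/tmp/w4.npz',im=im,P=P,eef=st['eef_pos'],rot=st['tool_rot'])
print(st['clock'],st['eef_pos'],st['tool_rot'],st['width'],st['gripper_force'])
for n in ['pin_handle']:
    for r in ctrl.trace('wrist',n)[:2]:
        Q=P[r['pixels']]; print(r['confidence'],r['bbox'],np.nanmin(Q,0),np.nanmax(Q,0))
Q=P.reshape(-1,3); C=im.reshape(-1,3).astype(int); near=lambda x,y,r:np.hypot(Q[:,0]-x,Q[:,1]-y)<r
for a,b in [(165,185),(185,205),(205,225),(225,245),(245,264)]:
    k=near(569.5,1,12)&(Q[:,2]>a)&(Q[:,2]<b)
    if k.any(): print(a,b,k.sum(),np.percentile(Q[k,0],[1,50,99]).round(1),np.percentile(Q[k,1],[1,50,99]).round(1),Q[k,2].min().round(1))
```

```text
6.15 [ 5.69233105e+02 -5.82548938e-03  3.06089780e+02] [-3.14090550e+00  7.59532671e-04  1.72215578e+00] 22.64885603560292 60.249245166778564
0.79 [253.7, 200.6, 308.6, 360.4] [ 5.51755284e+02 -3.32549443e+02 -1.57544278e-01] [651.73850846  13.69747436 333.36800757]
0.19 [227.4, 0.0, 330.8, 170.5] [473.9217597    6.78958508  -0.98796771] [626.3846474  199.54957739 142.72935052]
165 185 71 [563.2 568.4 574.3] [-1.6  3.5  4.4] 169.1
185 205 108 [563.3 568.5 574.8] [-0.7  3.5  4.6] 185.1
205 225 139 [563.5 568.5 574.4] [-1.2  3.6  4.7] 205.1
225 245 171 [563.6 568.6 574.9] [-0.2  3.8  4.8] 225.1
245 264 6 [566.1 567.6 571.9] [3.5 4.3 5.1] 245.1
```

View pics/w4.png

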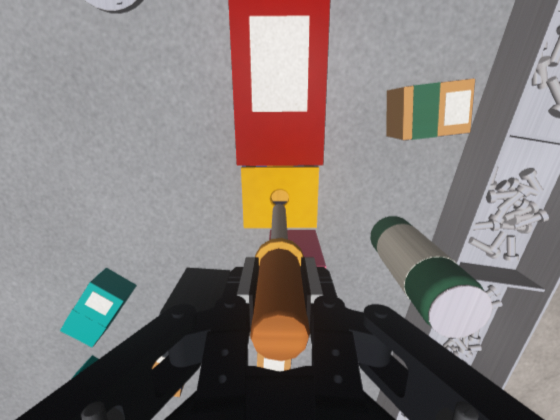

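The pin hangs upright. Its tip, near pixel (280,207), is just short of the hole at (280,196), so it needs about +2.3 mm along tool x. I'll go down gently.

play_rows --pt "1 0.2 0 0 0" --pt "1 0.2 0 0.5 0" --pt "1 0.2 0 1 0" --pt "1 0.2 0 1.5 0" --pt "1 0.2 0 2 0" --pt "1 0.2 0 2.4 0" --pt "1 0.2 0 2.7 0" --pt "1 0.2 0 2.9 0" --pt "1 0.2 0 3.1 0" --pt "1 0.2 0 3.1 0"

```text
clock: 7.25
eef_pos: [569.2, 3.7, 275.1]
tool_rot: [-3.141, -0.0, 1.725]
force: [-0.5, 0.3, -1.7]
width: 22.7
gripper_force: 60.2
```

Run:
```python
from h import *
st,im,d,P=wl(); np.savez('/tmp/w5.npz',im=im,P=P,eef=st['eef_pos'],rot=st['tool_rot'])
print(st['clock'],st['eef_pos'],st['force'])
Q=P.reshape(-1,3); C=im.reshape(-1,3).astype(int); near=lambda x,y,r:np.hypot(Q[:,0]-x,Q[:,1]-y)<r
for a,b in [(120,134),(141,160),(160,180),(180,200),(200,215)]:
    k=near(569.2,1,11)&(Q[:,2]>a)&(Q[:,2]<b)
    if k.any(): print(a,b,k.sum(),np.percentile(Q[k,0],[1,50,99]).round(1),np.percentile(Q[k,1],[1,50,99]).round(1),Q[k,2].min().round(1))
m=im[120:320,200:360]; cv2.imwrite('pics/w5.png',cv2.resize(m[:,:,::-1],None,fx=3,fy=3))
```

```text
7.25 [569.21245834   3.71765882 275.13074233] [-0.45241714  0.31054303 -1.74791114]
120 134 5 [561.8 577.1 578.5] [-6.  -4.1 -1.9] 130.9
141 160 90 [563.2 568.4 574.2] [2.1 7.3 8.3] 141.5
160 180 115 [563.4 568.5 574.9] [3.6 7.3 8.4] 160.2
180 200 154 [563.4 568.5 574.6] [2.5 7.4 8.5] 180.2
200 215 122 [563.6 568.6 574.6] [3.5 7.6 8.6] 200.0
```

View pics/w5.png

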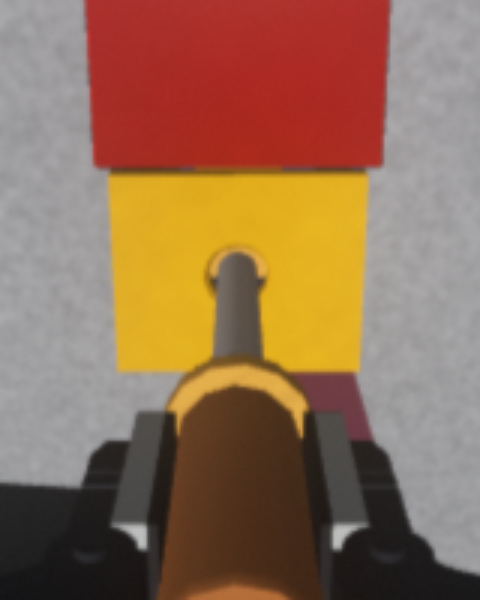

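The tip is in the hole, seen at (237,262) in the crop, with no contact force. Now I'll push through.

play_rows --pt "1 -0.1 0 1 0" --pt "1 -0.1 0 2 0" --pt "1 -0.1 0 3 0" --pt "1 -0.1 0 4 0" --pt "1 -0.1 0 4.8 0" --pt "1 -0.1 0 5.3 0" --pt "1 -0.1 0 5.7 0" --pt "1 -0.1 0 6.1 0" --pt "1 -0.1 0 6.4 0" --pt "1 -0.1 0 6.4 0"

```text
clock: 8.3
eef_pos: [569.4, 2.6, 211.9]
tool_rot: [3.141, 0.0, 1.724]
force: [-3.1, 0.1, 7.0]
width: 22.7
gripper_force: 61.3
```

Run:
```python
from h import *
im,d=ctrl.get_image('scene'); P=cloud('scene',d); Q=P.reshape(-1,3); C=im.reshape(-1,3).astype(int)
k=(abs(Q[:,0]-550)<80)&(Q[:,1]>20)&(Q[:,1]<260)&(C[:,0]>C[:,1]+40)&(Q[:,2]>100); print(k.sum(),np.percentile(Q[k,2],[2,50,98]).round(),np.median(Q[k],0).round())
```

```text
595 [136. 171. 202.] [565.  97. 171.]
```

play_rows --pt "1 0 0 0 0" --pt "1 0 0 -3 0" --pt "1 0 0 -6.5 0" --pt "1 0 0 -10 0" --pt "1 0 0 -10 0" --pt "1 -4 -2.5 -10 0" --pt "1 -8 -5 -10 0" --pt "1 -12 -7.4 -10 0" --pt "1 -16 -9.8 -10 0" --pt "1 -19.3 -11.8 -10 0"

```text
clock: 9.35
eef_pos: [480.8, -208.7, 310.4]
tool_rot: [-3.141, 0.0, 1.723]
force: [0.4, -0.3, -1.5]
width: 22.8
gripper_force: 60.2
```

play_rows --pt "1 0 0 0 0" --pt "1 0 0 0 0" --pt "1 0 0 0 0" --pt "1 0 0 0 0"

```text
clock: 9.75
eef_pos: [483.0, -204.5, 311.1]
tool_rot: [3.141, -0.001, 1.727]
force: [0.6, 0.1, -1.1]
width: 22.8
gripper_force: 60.2
```

Run:
```python
from h import *
im,d=ctrl.get_image('scene'); P=cloud('scene',d); Q=P.reshape(-1,3); C=im.reshape(-1,3).astype(int)
k=(abs(Q[:,0]-550)<80)&(Q[:,1]>20)&(Q[:,1]<260)&(C[:,0]>C[:,1]+40)&(Q[:,2]>100); print('lid',k.sum(),np.percentile(Q[k,2],[2,50,98]).round(),np.median(Q[k],0).round(),np.percentile(Q[k,1],[2,98]))
st,im,d,P=wl(); print(st['clock'],st['eef_pos'],st['force'],st['width'],st['qd'].round(3))
Q=P.reshape(-1,3); tx,ty=st['eef_pos'][:2]+[-.3,-1.3]; near=lambda x,y,r:np.hypot(Q[:,0]-x,Q[:,1]-y)<r
for a,b in [(145,170),(170,200),(200,215),(215,250)]:
    k=near(tx,ty,12)&(Q[:,2]>a)&(Q[:,2]<b)
    if k.any(): print(a,b,k.sum(),np.percentile(Q[k,0],[1,50,99]).round(1),np.percentile(Q[k,1],[1,50,99]).round(1),Q[k,2].min().round(1))
k=near(481,-207,60)&(Q[:,2]>105)&(Q[:,2]<119); k.any() and rct(Q[k],'stand')
```

```text
lid 272 [135. 200. 288.] [571. 199. 200.] [ 21.1463286  209.81596894]
9.8 [ 482.99810576 -204.63762973  311.18959954] [ 0.18701994 -0.22455817 -1.61927622] 22.86133812035297 [ 0.    -0.001  0.004 -0.002  0.001  0.002  0.002]
170 200 118 [477.1 481.9 488.1] [-206.  -200.9 -199.9] 174.1
200 215 92 [477.3 482.3 488.6] [-204.6 -200.8 -199.7] 200.4
215 250 281 [477.4 482.4 488.6] [-205.4 -200.8 -199.7] 215.0
stand 3590 [ 481.8 -208. ] [70.3 70.9] 4.6 medz 115.9 mean [ 481.2 -203.9]
```

play_rows --pt "1 -0.2 -0.1 1 0" --pt "1 -0.2 -0.1 2 0" --pt "1 -0.2 -0.1 3 0" --pt "1 -0.2 -0.1 4 0" --pt "1 -0.2 -0.1 4.6 0" --pt "1 -0.2 -0.1 5.2 0" --pt "1 -0.2 -0.1 5.6 0" --pt "1 -0.2 -0.1 6 0" --pt "1 -0.2 -0.1 6 0"

```text
clock: 10.75
eef_pos: [481.5, -208.2, 250.9]
tool_rot: [-3.141, -0.0, 1.725]
force: [0.6, -0.9, -2.0]
width: 22.7
gripper_force: 60.2
```

Run:
```python
from h import *
st,im,d,P=wl(); print(st['clock'],st['eef_pos'],st['force'],st['width'])
m=im[120:320,200:360]; cv2.imwrite('pics/w6.png',cv2.resize(m[:,:,::-1],None,fx=3,fy=3))
```

```text
10.75 [ 481.52316032 -208.18421936  250.9422087 ] [ 0.59134787 -0.86967751 -2.00922015] 22.6862629601655
```

View pics/w6.png

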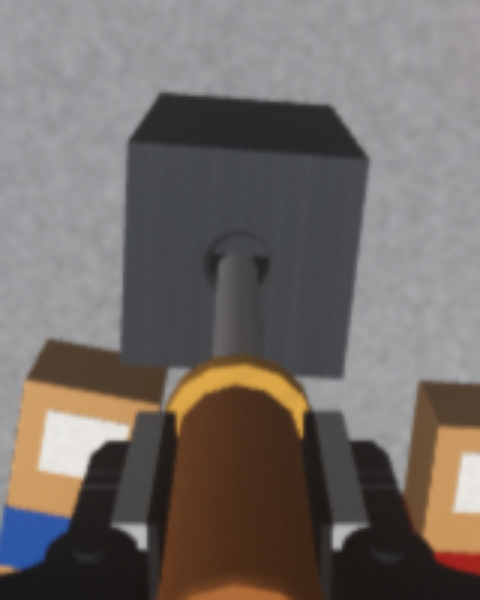

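The tip is in the stand's hole, at (237,262) in the crop, with a gap all round. I'll lower it home and let go.

play_rows --pt "1 0.1 0 2 0" --pt "1 0.1 0 4 0" --pt "1 0.1 0 6 0" --pt "1 0.1 0 7.5 0" --pt "1 0.1 0 8.5 0" --pt "1 0.1 0 9.1 0" --pt "1 0.1 0 9.4 0" --pt "1 0.1 0 9.4 0"

```text
clock: 11.6
eef_pos: [481.8, -207.3, 157.5]
tool_rot: [3.141, 0.0, 1.725]
force: [0.1, -0.4, -1.2]
width: 22.4
gripper_force: 60.3
```

play_rows --pt "1 0 0 0.1 0" --pt "0 0 0 0.1 0" --pt "0 0 0 0.1 0" --pt "0 0 0 0.1 0" --pt "0 0 0 0.1 0" --pt "0 0 0 0.1 0" --pt "0 0 0 -3 0" --pt "0 0 0 -7 0" --pt "0 0 0 -11 0" --pt "0 0 0 -15 0"

```text
clock: 12.6
eef_pos: [481.3, -207.1, 308.9]
tool_rot: [-3.141, -0.0, 1.725]
force: [1.9, -1.4, 0.2]
width: 85.5
gripper_force: 0.0
```

Run:
```python
from h import *
st,im,d,P=wl(); print(st['clock'],st['eef_pos'],st['tool_rot'],st['force'],st['width'])
Q=P.reshape(-1,3); near=lambda x,y,r:np.hypot(Q[:,0]-x,Q[:,1]-y)<r
k=near(481,-207,30)&(Q[:,2]>174)&(Q[:,2]<195); k.any() and circ(Q[k],'pintop')
k=near(480,-206,30)&(Q[:,2]>119)&(Q[:,2]<126); k.any() and circ(Q[k],'collar')
k=near(481,-207,60)&(Q[:,2]>105)&(Q[:,2]<119); k.any() and rct(Q[k],'stand')
k=near(431,-346,75)&(Q[:,2]>38)&(Q[:,2]<52); k.any() and rct(Q[k],'refill')
```

```text
12.6 [ 481.26896844 -207.0644553   308.88765311] [-3.14147515e+00 -2.87076582e-04  1.72473134e+00] [ 1.8772379  -1.39881403  0.21753209] 85.50039986453604
pintop 555 [ 482.3 -208.7] r 12.0 mean [ 482.2 -207.3  181.2]
collar 159 [ 482.4 -208.4] r 14.6 mean [ 480.9 -201.4  121.9]
stand 3118 [ 481.9 -207.8] [70.1 70.5] 4.5 medz 115.9 mean [ 480.8 -201.7]
refill 2657 [ 431.8 -347. ] [110.6  56.5] 87.0 medz 46.2 mean [ 432.2 -343.2]
```

play_rows --pt "0 -5 -2.5 0 6" --pt "0 -9 -5 0 12" --pt "0 -13.1 -7 0 12" --pt "0 -13.1 -7 4 12" --pt "0 -13.1 -7 8 12" --pt "0 -13.1 -7 12 12" --pt "0 -13.1 -7 16 12" --pt "0 -13.1 -7 19 12" --pt "0 -13.1 -7 20 12" --pt "0 -13.1 -7 20 12"

```text
clock: 13.65
eef_pos: [431.9, -346.8, 106.2]
tool_rot: [-3.139, -0.002, 1.515]
force: [0.3, -0.1, 0.3]
width: 85.4
gripper_force: 0.0
```

Run:
```python
from h import *
st,im,d,P=wl(); print(st['clock'],st['eef_pos'],st['tool_rot'],st['force'],st['qpos'].round(2))
Q=P.reshape(-1,3); near=lambda x,y,r:np.hypot(Q[:,0]-x,Q[:,1]-y)<r
k=near(431,-346,75)&(Q[:,2]>38)&(Q[:,2]<52); k.any() and rct(Q[k],'refill')
```

```text
13.65 [ 431.87708834 -346.8264298   106.17437902] [-3.13934526e+00 -1.57095137e-03  1.51547013e+00] [ 0.28981046 -0.05632083  0.32487161] [ 0.78  0.71 -0.23  1.91  0.29  0.56  0.3 ]
refill 13030 [ 432.  -347.4] [110.9  56.7] 86.9 medz 46.1 mean [ 432.4 -341.4]
```

play_rows --pt "0 0 0 3 0" --pt "0 0 0 5.5 0" --pt "0 0 0 7 0" --pt "0 0 0 7.1 0" --pt "1 0 0 7.1 0" --pt "1 0 0 7.1 0" --pt "1 0 0 7.1 0" --pt "1 0 0 7.1 0" --pt "1 0 0 7.1 0" --pt "1 0 0 7.1 0"

```text
clock: 14.7
eef_pos: [432.7, -348.0, 38.0]
tool_rot: [3.141, 0.001, 1.515]
force: [-1.1, 0.5, 4.9]
width: 55.0
gripper_force: 66.1
```

Carton gripped. Before placing it I need to know whether the wrist camera, about 83 mm out on tool +x, has a body that would meet the open lid. I'll lift and look.

play_rows --pt "1 0 0 -3 0" --pt "1 0 0 -7 0" --pt "1 0 0 -12 0" --pt "1 0 0 -17 0" --pt "1 0 0 -22 0" --pt "1 0 0 -22 0" --pt "1 0 0 -22 0"

```text
clock: 15.4
eef_pos: [432.3, -347.6, 257.5]
tool_rot: [3.14, 0.002, 1.515]
force: [0.1, -0.5, -4.7]
width: 54.5
gripper_force: 66.5
```

Run:
```python
from h import *
st=ctrl.read_state(); print(st['clock'],st['eef_pos'],st['tool_rot'],st['force'],st['width'],st['qpos'].round(2))
M=T('wrist',st); print('cam',M[:3,3].round()); 
Rt=R.from_euler('xyz',st['tool_rot']).as_matrix()
for cam in ['top','scene']:
    im,d=ctrl.get_image(cam); P=cloud(cam,d); Q=(P.reshape(-1,3)-st['eef_pos'])@Rt  # tool coords
    if cam=='scene': cv2.imwrite('pics/s7.png',cv2.resize(im[60:260,80:280,::-1],None,fx=3,fy=3,interpolation=cv2.INTER_CUBIC))
    for a,b in [(45,60),(60,75),(75,90),(90,105),(105,130)]:
        k=(Q[:,0]>a)&(Q[:,0]<b)&(abs(Q[:,1])<50)&(Q[:,2]<-30)&(Q[:,2]>-260); print(cam,a,b,k.sum(),np.percentile(Q[k,2],[2,98]).round() if k.any() else '',np.percentile(Q[k,1],[2,98]).round() if k.any() else '')
```

```text
15.4 [ 432.2871658  -347.60405839  257.53438781] [3.13992092e+00 1.68467804e-03 1.51479322e+00] [ 0.14193864 -0.53508488 -4.66352473] 54.492130777170175 [ 0.84  0.5  -0.32  1.78  0.2   0.89  0.38]
cam [ 437. -265.  376.]
top 45 60 0  
top 60 75 0  
top 75 90 0  
top 90 105 0  
top 105 130 0  
scene 45 60 0  
scene 60 75 0  
scene 75 90 0  
scene 90 105 0  
scene 105 130 0
```

View pics/s7.png

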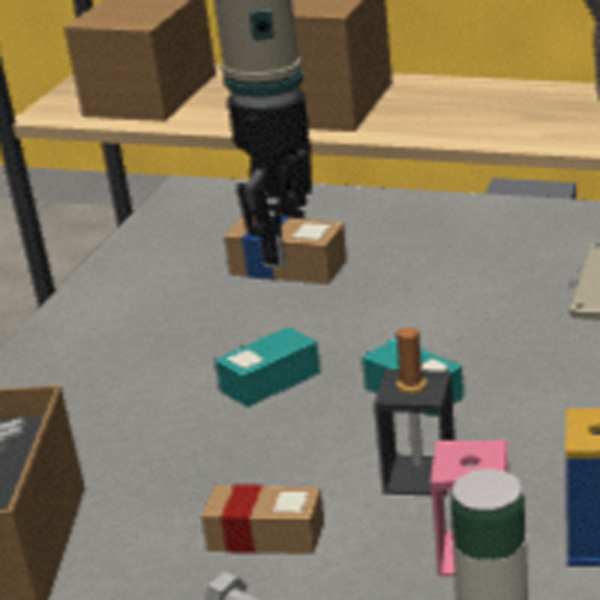

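There is no camera body. The carton is held level at (285,250) in the crop, so I'll carry it over the well.

play_rows --pt "1 4 1 0 -2" --pt "1 8.5 2 0 -4" --pt "1 13 3 0 -6" --pt "1 17.5 3.7 0 -8" --pt "1 22 4.5 0 -10" --pt "1 26.5 5.3 0 -12.3" --pt "1 31 6.2 0 -12.3" --pt "1 35 7 0 -12.3" --pt "1 39 7.8 0 -12.3" --pt "1 42 8.3 0 -12.3"

```text
clock: 16.5
eef_pos: [537.8, 70.4, 254.1]
tool_rot: [-3.138, -0.002, 1.732]
force: [-0.0, -0.1, -4.4]
width: 55.4
gripper_force: 66.3
```

play_rows --pt "1 2.5 0.7 0 0" --pt "1 4.0 1.5 0 0" --pt "1 4.8 1.9 0 0" --pt "1 4.8 1.9 0 0" --pt "1 4.8 1.9 0 0"

```text
clock: 17.0
eef_pos: [549.6, 115.9, 255.7]
tool_rot: [-3.14, 0.001, 1.728]
force: [-0.5, 0.2, -3.6]
width: 54.8
gripper_force: 66.3
```

Run:
```python
from h import *
st,im,d,P=wl(); print(st['clock'],st['eef_pos'],st['tool_rot'],st['force'],st['width'])
cv2.imwrite('pics/w8.png',im[:,:,::-1]); np.savez('/tmp/w8.npz',im=im,P=P)
Q=P.reshape(-1,3); C=im.reshape(-1,3).astype(int); near=lambda x,y,r:np.hypot(Q[:,0]-x,Q[:,1]-y)<r
ez=st['eef_pos'][2]
k=near(*st['eef_pos'][:2],75)&(abs(Q[:,2]-(ez-38+45))<7)&(C[:,0]+C[:,2]>120); k.any() and rct(Q[k],'held top')
k=near(*st['eef_pos'][:2],140)&(Q[:,2]>124)&(Q[:,2]<136)&(C[:,2]>C[:,0]+20); k.any() and rct(Q[k],'rim blue')
```

```text
17.0 [549.59982371 115.88035346 255.66215985] [-3.13984787e+00  1.46712949e-03  1.72817918e+00] [-0.49510649  0.1535911  -3.61295977] 54.80610153718633
held top 23237 [548.6 125.2] [82.8 94.1] 9.5 medz 263.7 mean [547.5 130.7]
rim blue 9 [505.5 165.3] [0.1 6.3] 6.4 medz 130.9 mean [505.5 165.3]
```

View pics/w8.png

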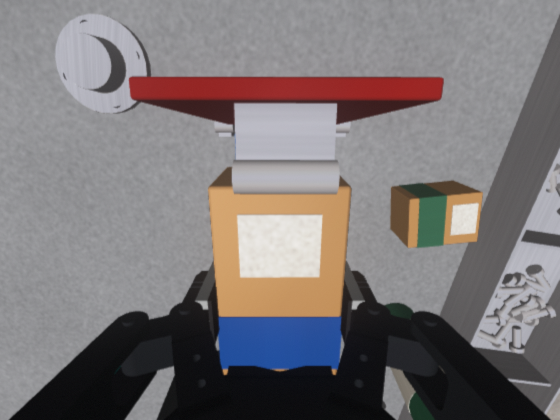

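The carton is over the well with the lid open behind it at row 90. A silver roller on an arm at (285,177) seems to overlap the carton's far edge, so I'll check where it is.

Run:
```python
from h import *
z=np.load('/tmp/w8.npz'); P=z['P']; u=np.array([np.cos(np.radians(99.1)),np.sin(np.radians(99.1))]); v=np.array([-u[1],u[0]]); c=np.array([550.5,118.0])
for (a,b) in [(285,90),(200,90),(285,110),(285,125),(285,140),(285,155),(285,163),(285,170),(285,177),(285,184),(285,190),(285,196),(285,205),(240,177),(330,177),(222,128),(345,130),(220,190),(340,190)]:
    p=P[b,a]; q=p[:2]-c; print((a,b),'disp',(q@u).round(1),(q@v).round(1),p[2].round(1))
```

```text
(285, 90) disp 86.4 -0.9 289.3
(200, 90) disp 86.6 22.2 287.2
(285, 110) disp 81.4 -1.0 282.4
(285, 125) disp 77.2 -1.0 282.4
(285, 140) disp 73.0 -1.0 284.3
(285, 155) disp 68.5 -1.1 283.7
(285, 163) disp 67.2 -1.0 290.4
(285, 170) disp 65.5 -1.0 291.7
(285, 177) disp 63.6 -1.0 292.2
(285, 184) disp 61.8 -1.0 293.2
(285, 190) disp 59.6 -1.0 291.2
(285, 196) disp 50.0 -1.5 263.6
(285, 205) disp 46.3 -1.5 263.4
(240, 177) disp 63.9 11.5 293.4
(330, 177) disp 63.5 -13.7 291.5
(222, 128) disp 69.1 45.0 138.8
(345, 130) disp 67.4 -49.6 137.4
(220, 190) disp 52.3 23.7 262.9
(340, 190) disp 52.3 -22.6 263.3
```

The roller is the lid's catch at z≈280–293, x≥59, clear of the gripper body (42 mm half-width). Now I'll lower the carton to just above the rim.

play_rows --pt "1 0.1 0.1 2 0" --pt "1 0.1 0.1 4 0" --pt "1 0.1 0.1 6 0" --pt "1 0.1 0.1 7.5 0" --pt "1 0.1 0.1 8.3 0" --pt "1 0.1 0.1 8.3 0" --pt "1 0.1 0.1 8.3 0" --pt "1 0.1 0.1 8.3 0"

```text
clock: 17.85
eef_pos: [551.4, 118.8, 174.3]
tool_rot: [3.14, -0.0, 1.729]
force: [0.2, 1.0, -3.8]
width: 55.1
gripper_force: 66.3
```

Run:
```python
from h import *
st,im,d,P=wl(); print(st['clock'],st['eef_pos'],st['tool_rot'],st['force'],st['width'])
cv2.imwrite('pics/w9.png',im[:,:,::-1]); np.savez('/tmp/w9.npz',im=im,P=P)
u=np.array([np.cos(np.radians(99.1)),np.sin(np.radians(99.1))]); v=np.array([-u[1],u[0]]); c=np.array([550.5,118.0])
q=np.array(st['eef_pos'][:2])-c; print('TCP disp',q@u,q@v)
X=(P[...,:2]-c)@u; Y=(P[...,:2]-c)@v; Z=P[...,2]
br=(Z>170)&(Z<188)&(abs(X)<70)&(abs(Y)<40)&(im[...,0].astype(int)>im[...,2].astype(int)+15)
for x0 in (10,20,30,40): 
    k=br&(abs(X-x0)<3)&(im[...,0]>90); print('carton y edges at x',x0,np.percentile(Y[k],[.5,99.5]).round(1))
k=br&(abs(Y)<25); print('carton x max',np.percentile(X[k],99.8).round(1), 'z',np.median(Z[k]))
bl=(Z>120)&(Z<137)&(abs(X)<90)&(abs(Y)<60)&(im[...,2].astype(int)>im[...,0].astype(int)+15); print('blue rim',bl.sum(), [(np.percentile(A[bl],[1,99]).round(1)) for A in (X,Y,Z)])
```

```text
17.85 [551.39200536 118.82458313 174.28367811] [ 3.13971093e+00 -6.07437637e-05  1.72939549e+00] [ 0.17659543  1.00031386 -3.76405396] 55.14747669739169
TCP disp 0.6731269203063843 -1.0111928795382175
carton y edges at x 10 [-28.6  27.5]
carton y edges at x 20 [-29.   26.2]
carton y edges at x 30 [-29.1  26.2]
carton y edges at x 40 [-29.   26.3]
carton x max 56.7 z 182.14739407915937
blue rim 2269 [array([48.6, 64.3]), array([-38.6,  36.7]), array([121.8, 132.3])]
```

View pics/w9.png

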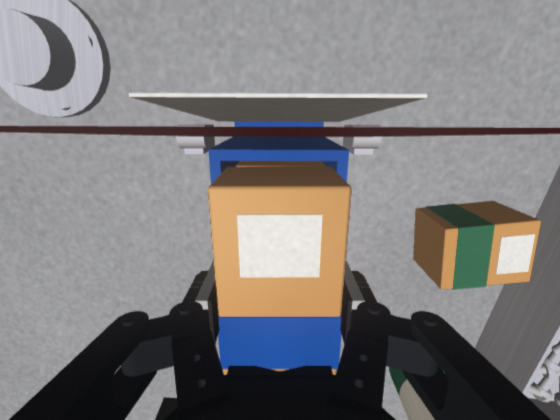

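The rim and carton are aligned within about 1 mm (rim centre y −0.95, carton −1.3, x +1.5). I'll lower it into the well, onto the stock.

play_rows --pt "1 -0.1 0 0.5 0" --pt "1 -0.1 0 1.0 0" --pt "1 -0.1 0 1.5 0" --pt "1 -0.1 0 2.0 0" --pt "1 -0.1 0 2.5 0" --pt "1 -0.1 0 3 0" --pt "1 -0.1 0 3.5 0" --pt "1 -0.1 0 4 0" --pt "1 -0.1 0 4.4 0" --pt "1 -0.1 0 4.4 0"

```text
clock: 18.9
eef_pos: [550.7, 117.9, 128.9]
tool_rot: [-3.141, -0.0, 1.73]
force: [-0.8, 0.4, -1.8]
width: 55.3
gripper_force: 66.4
```

play_rows --pt "0 0 0 0 0" --pt "0 0 0 0 0" --pt "0 0 0 0 0" --pt "0 0 0 0 0" --pt "0 0 0 -3 0" --pt "0 0 0 -7 0" --pt "0 0 0 -12 0" --pt "0 0 0 -17 0" --pt "0 0 0 -22 0" --pt "0 0 0 -22 0"

```text
clock: 19.9
eef_pos: [554.2, 119.6, 356.9]
tool_rot: [3.127, -0.001, 1.73]
force: [-0.4, -0.1, -0.2]
width: 85.6
gripper_force: 0.0
```

Run:
```python
from h import *
st,im,d,P=wl(); print(st['clock'],st['eef_pos'],st['tool_rot'],st['force'],st['width'],st['qpos'].round(2))
cv2.imwrite('pics/w10.png',im[:,:,::-1]); np.savez('/tmp/w10.npz',im=im,P=P)
u=np.array([np.cos(np.radians(99.1)),np.sin(np.radians(99.1))]); v=np.array([-u[1],u[0]]); c=np.array([550.5,118.0])
X=(P[...,:2]-c)@u; Y=(P[...,:2]-c)@v; Z=P[...,2]; I=im.astype(int)
br=(Z>105)&(Z<150)&(abs(X)<58)&(abs(Y)<31)&(I[...,0]>I[...,2]+30)
print('z',np.percentile(Z[br],[5,50,95]).round(1),'x',np.percentile(X[br],[.5,99.5]).round(1),'y',np.percentile(Y[br],[.5,99.5]).round(1))
A=np.c_[X[br],Y[br],np.ones(br.sum())]; print('tilt',np.linalg.lstsq(A,Z[br],rcond=None)[0])
```

```text
19.9 [554.16102083 119.56317729 356.86208291] [ 3.12708244e+00 -1.30674891e-03  1.72967074e+00] [-0.44618633 -0.13133672 -0.2289487 ] 85.55077492160743 [ 0.03  0.43 -0.44  1.62  0.2   1.12 -0.3 ]
z [118.  119.3 120.5] x [-53.   32.9] y [-27.6  27.1]
tilt [7.86853777e-05 1.25898712e-03 1.19268872e+02]
```

The carton sits flat, top at z≈119, so its centre is at about 97. Next I'll close the fingers and go behind the open lid.

play_rows --pt "1 0 0 0 0" --pt "1 0 0 0 0" --pt "1 4 0 0 0" --pt "1 8 0 0 0" --pt "1 11 0 0 0" --pt "1 13 0 0 0" --pt "1 13 0 0 0" --pt "1 13 0 2.5 0" --pt "1 13 0 5 0" --pt "1 13 0 6.7 0"

```text
clock: 20.95
eef_pos: [529.7, 243.8, 279.5]
tool_rot: [-3.138, 0.002, 1.728]
force: [-0.1, -0.0, -1.1]
width: -0.3
gripper_force: 0.0
```

play_rows --pt "1 0 0 0 0" --pt "1 0 0 0 0"

```text
clock: 21.15
eef_pos: [530.5, 245.2, 281.9]
tool_rot: [-3.14, 0.001, 1.729]
force: [-0.3, 0.5, 0.5]
width: -0.1
gripper_force: 0.0
```

Run:
```python
from h import *
st=ctrl.read_state(); print(st['clock'],st['eef_pos'],st['tool_rot'],st['force'],st['width'],st['qpos'].round(2))
u=np.array([np.cos(np.radians(99.1)),np.sin(np.radians(99.1))]); v=np.array([-u[1],u[0]]); c=np.array([550.5,118.0])
q=st['eef_pos'][:2]-c; print('disp',q@u,q@v)
im,d=ctrl.get_image('scene'); P=cloud('scene',d); X=(P[...,:2]-c)@u; Y=(P[...,:2]-c)@v; Z=P[...,2]
k=(X>60)&(X<110)&(abs(Y)<50)&(Z>150); print('lid x by z',[(z0,np.percentile(X[k&(abs(Z-z0)<8)],[5,95]).round() if (k&(abs(Z-z0)<8)).any() else 0) for z0 in (180,220,260,285)])
```

```text
21.15 [530.46882287 245.16607444 281.86974227] [-3.14033526e+00  7.87028196e-04  1.72875035e+00] [-0.32272336  0.5346427   0.51935531] -0.07776500504504721 [-0.2   0.53 -0.44  1.67  0.26  1.   -0.57]
disp 128.73362991468312 -0.3332796924767436
lid x by z [(180, array([74., 79.])), (220, array([77., 83.])), (260, array([81., 86.])), (285, array([62., 89.]))]
```

play_rows --pt "1 -1.5 0 0 0" --pt "1 -3 0 0 0" --pt "1 -4.5 0 0 0" --pt "1 -6 0 0.1 0" --pt "1 -7.3 0 0.3 0" --pt "1 -8.5 0 0.7 0" --pt "1 -9.7 0 1.1 0" --pt "1 -10.8 0 1.7 0" --pt "1 -11.9 0 2.3 0" --pt "1 -12.8 0 3.1 0"

```text
clock: 22.2
eef_pos: [550.7, 118.8, 250.7]
tool_rot: [-3.141, 0.0, 1.73]
force: [-0.1, 1.1, 2.3]
width: 0.6
gripper_force: 1.1
```

Run:
```python
from h import *
st=ctrl.read_state(); print(st['clock'],st['eef_pos'],st['force'],st['torque'])
u=np.array([np.cos(np.radians(99.1)),np.sin(np.radians(99.1))]); v=np.array([-u[1],u[0]]); c=np.array([550.5,118.0])
q=st['eef_pos'][:2]-c; print('disp',q@u,q@v)
im,d=ctrl.get_image('scene'); P=cloud('scene',d); X=(P[...,:2]-c)@u; Y=(P[...,:2]-c)@v; Z=P[...,2]; I=im.astype(int)
k=(X>-90)&(X<110)&(abs(Y)<50)&(Z>140)&(I[...,0]>I[...,1]+35); print('lid',k.sum(),np.percentile(X[k],[2,98]).round(),np.percentile(Z[k],[2,98]).round())
```

```text
22.2 [550.67639222 118.7806307  250.71921607] [-0.06593461  1.10970923  2.29723774] [ 0.04522066 -0.08799822 -0.00104543]
disp 0.742907673356072 -0.29763515836801735
lid 338 [-33.  68.] [142. 250.]
```

play_rows --pt "1 -0.9 0 0.9 0" --pt "1 -1.9 0 1.7 0" --pt "1 -2.9 0 2.6 0" --pt "1 -3.7 0 3.7 0" --pt "1 -4.5 0 4.8 0" --pt "1 -5 0 5.8 0" --pt "1 -5.5 0 6.7 0" --pt "1 -5.8 0 7.4 0" --pt "1 -5.9 0 8 0" --pt "1 -6 0 8.4 0"

```text
clock: 23.25
eef_pos: [559.7, 61.8, 167.4]
tool_rot: [3.141, -0.001, 1.731]
force: [-1.5, 3.7, 3.7]
width: 0.3
gripper_force: 2.0
```

play_rows --pt "1 0 0 0.1 0" --pt "1 0 0 0.2 0" --pt "1 0 0 0.3 0" --pt "1 0 0 0.3 0"

```text
clock: 23.65
eef_pos: [560.0, 59.7, 164.1]
tool_rot: [-3.141, 0.001, 1.729]
force: [0.4, 0.1, -0.4]
width: -0.2
gripper_force: 0.0
```

play_rows --pt "1 0 0 0.1 0" --pt "1 0 0 0.3 0" --pt "1 0 0 0.3 0"

```text
clock: 23.95
eef_pos: [560.1, 59.8, 161.2]
tool_rot: [-3.141, 0.001, 1.729]
force: [-0.6, -1.9, 1.8]
width: 0.1
gripper_force: 1.1
```

play_rows --pt "1 0 0 0.1 0" --pt "1 0 0 0.2 0" --pt "1 0 0 0.2 0"

```text
clock: 24.25
eef_pos: [560.2, 60.1, 159.6]
tool_rot: [3.141, 0.001, 1.729]
force: [-0.8, -2.6, 5.5]
width: 0.0
gripper_force: 3.0
```

play_rows --pt "1 0 0 -1 0" --pt "1 0 0 -3 0" --pt "1 0 0 -7 0" --pt "1 0 0 -12 0" --pt "1 0 0 -17 0" --pt "1 -2 0 -20 0" --pt "1 -4 0 -20 0" --pt "1 -4 0 -20 0" --pt "1 -4 0 -20 0" --pt "1 -4 0 -20 0"

```text
clock: 25.25
eef_pos: [565.7, 22.8, 358.7]
tool_rot: [-3.14, -0.002, 1.732]
force: [0.3, 0.5, -0.1]
width: 0.1
gripper_force: 0.0
```

Run:
```python
from h import *
st,im,d,P=wl(); print(st['clock'],st['eef_pos'],st['force'])
u=np.array([np.cos(np.radians(99.1)),np.sin(np.radians(99.1))]); v=np.array([-u[1],u[0]]); c=np.array([550.5,118.0])
def lid(P,I,n):
    X=(P[...,:2]-c)@u; Y=(P[...,:2]-c)@v; Z=P[...,2]; k=(X>-86)&(X<75)&(abs(Y)<38)&(Z>125)&(Z<200)&(I[...,0]>I[...,1].astype(int)+40)
    A=np.c_[X[k],np.ones(k.sum())]; print(n,k.sum(),'slope,z',np.linalg.lstsq(A,Z[k],rcond=None)[0],np.percentile(Z[k],[2,50,98]).round(1))
lid(P,im,'wrist')
im,d=ctrl.get_image('top'); P=cloud('top',d); lid(P,im,'top')
Q=P.reshape(-1,3); near=lambda x,y,r:np.hypot(Q[:,0]-x,Q[:,1]-y)<r
k=near(481,-207,30)&(Q[:,2]>165)&(Q[:,2]<195); k.any() and circ(Q[k],'pintop')
cv2.imwrite('pics/t10.png',cv2.resize(im[125:295,130:425,::-1],None,fx=2.7,fy=2.7,interpolation=cv2.INTER_CUBIC))
```

```text
25.25 [565.68138935  22.76345067 358.68746663] [ 0.33348457  0.53474725 -0.13868589]
wrist 7503 slope,z [-6.98619854e-03  1.39463297e+02] [137.7 139.5 141.2]
top 329 slope,z [-1.98960813e-02  1.39087037e+02] [132.7 138.4 143.8]
pintop 51 [ 480.7 -207.4] r 11.8 mean [ 480.6 -207.1  180.3]
```

View pics/t10.png

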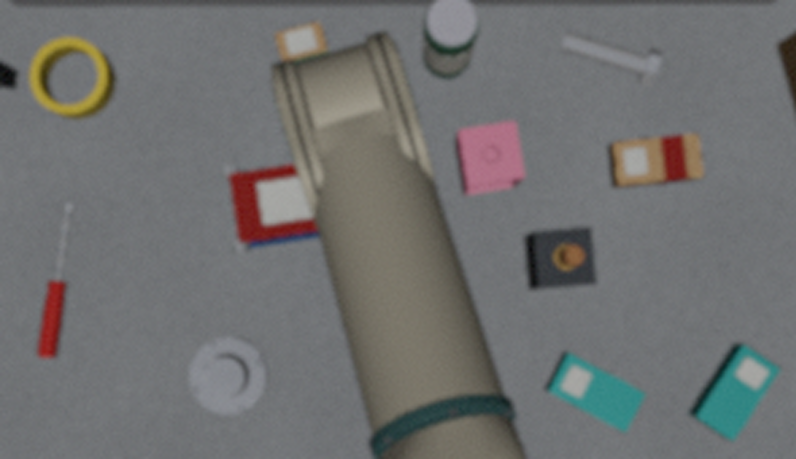

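The lid is flat (slope 0.007 rad) and stayed shut a second after I let go. The pin is upright in its stand at (565,255), and the bystanders are where they were. I'll hand the job in.

```bash
python3 -c "
from cell import ctrl
print(ctrl.finish_job())"
```

```text
the job is handed in; nothing more can be done
None
```

I handed the job in at about 25 s: the pin is home in its stand, the blue-banded carton lies flat in the well, and the lid is shut and stayed down; no verdict came back.

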